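# Square up slumped barrier plates in the jig

## Robot

A 6-joint arm with a two-finger parallel gripper is mounted at the origin on the work surface. World frame = base frame: x ahead of the robot, y to its left, z up, the work surface at z = 0. Lengths are in m, angles in rad, forces in N, time in s.
With the tool pointing down it reaches from about 0.375 to 0.9 m from the base axis. Payload 3.1 kg.
Tool frame: the origin (TCP) lies at the very end of the fingers, on their centre line; the grasp point (between the pads) lies 19 mm behind it; z points along the fingers, y is the line along which they close (so a half turn about z gives the same grasp; the last joint's range is limited). The gripper opens to 87 mm and grips with 3 to 60 N. Pads are 19 mm wide; open, the fingers measure 117 mm over their backs; the gripper's body (75 mm by 190 mm) begins 51 mm behind the grasp point.
Start: joints at [0.932, 0.527, 1.433, -0, 1.181, -0.178], TCP at [0.277, 0.56, 0.223] pointing down, gripper open.
Joint ranges: [-3.08, 3.08], [-0.75, 2.2], [0.22, 2.44], [-1.43, 4.57], [0, 2.65], [-2.85, 2.85]. Speed limits (rad/s): [2.79, 2.79, 3.14, 3.14, 3.14, 3.14].

## Interface

Orientations are given as a unit quaternion [x, y, z, w].
In Python, from rig import status, viewer, robot gives the robot as it stands.
- The arm moves only by the tool arm_command, never from a script. Its arguments are lists of equal length, an entry for each row: "delta_rot": the turn, a rotation vector about the tool's x, y, z in degrees, a list of three; "delta_pos": the shift along the tool's x, y, z in m, a list of three; "gripper": the closure, from -1 (fully open) to 1 (shut). In form: {"delta_rot": [[rx, ry, rz], ...], "delta_pos": [[dx, dy, dz], ...], "gripper": [gripper, ...]}. A call has 1 to 12 rows; each row is the pose to reach, as a shift and turn from the pose commanded when the call began, along the tool's axes at that moment; what a row does not reach only later rows make up. A row lasts 1/12 s, in which the tool goes at most 41.7 mm and 7.16 degrees, less where a joint would pass 70% of its speed; a pose out of reach is approached as far as the arm can. A call with a gripper value outside its range is refused whole. The fingers move at their own pace and stop on an object; "grip_force" is the grip in N (left out, the last holds). Time passes only in rows, so rows that repeat a pose let the fingers close. It gives the time, the measured TCP pose, the force, the opening and the grip force at its end, in the units of the state.
- status.get_obs(): the state, without advancing time (a new reading comes with each control period).
- viewer.camera(name): name is "scene" or "top" or "wrist"; returns a dict with "pixels" (420x560x3 uint8, blue, green, red), "fx", "fy", "cx", "cy" (pixels), "pose" (4x4, takes a point from camera to world coordinates); the wrist camera has in their place "mount" (4x4, takes a point from camera to tool coordinates, whose origin is the TCP and whose axes are the flange's). Camera axes: x right, y down, z forward; pixel columns grow to the right and rows downward; lengths in m; the calibration is good to about 2 mm. A picture is of the moment at which its call begins: read the wrist's pose just before it. There is no depth.
- robot.hand_in(): hands the job in; it is judged then, once.
The state is a dict: "time": time; "q": joint angles; "joint_velocities": joint speeds; "joint_torque": joint torques, N m; "position": TCP position; "tool_rot": TCP orientation; "ft_force": force on the tool from outside, world axes, zero at the start; "moment": the same for the moment, N m; "grip_width": finger opening in m; "grip_force": force on a finger pad.
Only numpy, scipy, OpenCV 4.12 (cv2) and the standard library are available. Lean on these libraries where they do the work, as an engineer would, in place of code of your own. Each camera call takes 0.05 s, during which the arm holds its last target. There are 200 camera calls.

## Task

The five phenolic barriers have slumped in the squaring jig. Push the row upright, pressing it home against the jig's backstop with a firm push of about 10 N, and push the barriers along until every one is flush against the low side fence too, so that the pack stands closed up and square, ready to be clamped for drilling. The jig stands loose, so do not shove it along the bench, and leave the things around it alone.

Things in the scene. Friction and masses are not known exactly. Their poses are not given: they have to be found in the camera images.
- jig_corner (a point): Inside corner of the squaring jig, where the faces of its backstop and side fence meet on the top of its base plate, 15 mm above the bench. Axes are the jig's: +y runs along the row into the backstop (whose face is the plane y = 0; the row stands on the -y side and is open at that end), +x points into the side fence (face: plane x = 0; open on the -x side), z up. Turned by up to 0.5 rad.
- jig: The squaring jig, cast iron, 4 kg, standing loose on the bench (a push of about 18 N or more can slide it). Origin under its base; axes as at the corner, which lies at x 50, y 75, z 15 mm. Base plate: 15 mm thick, x -62 to 62, y -95 to 120 mm. Side fence: a bar 12.5 mm thick, 22 mm high above the base, x 50 to 62, y -92 to 75 mm.
- backstop: Upright wall of the jig, fixed to its base: 87.5 mm wide (x -75 to 12.5 mm from the corner; the barriers overhang it on the open side), 16 mm thick, 62 mm high, two ribs behind it. A row pushed high up jams aslant against it and settles back short of it; pushed at the foot it slides home. Origin at the foot of its face, mid-width, on the base; axes as at the corner.
- barrier_1: Number 1, counted from the backstop, of five loose brown phenolic plates, 90 mm wide (x), 65 mm high (z), thickness (y) somewhere between 8 and 12 mm: mixed stock, not all alike, not known beforehand. 50 to 125 g. Origin at its centre. It stands on a long edge on the jig's base, leaning 0.25 to 0.75 rad with its top towards the backstop and its foot away, 10 to 30 mm short of the side fence.
- barrier_2: Number 2, counted from the backstop, of five loose brown phenolic plates, 90 mm wide (x), 65 mm high (z), thickness (y) somewhere between 8 and 12 mm: mixed stock, not all alike, not known beforehand. 50 to 125 g. Origin at its centre. It stands on a long edge on the jig's base, leaning 0.25 to 0.75 rad with its top towards the backstop and its foot away, 10 to 30 mm short of the side fence.
- barrier_3: Number 3, counted from the backstop, of five loose brown phenolic plates, 90 mm wide (x), 65 mm high (z), thickness (y) somewhere between 8 and 12 mm: mixed stock, not all alike, not known beforehand. 50 to 125 g. Origin at its centre. It stands on a long edge on the jig's base, leaning 0.25 to 0.75 rad with its top towards the backstop and its foot away, 10 to 30 mm short of the side fence.
- barrier_4: Number 4, counted from the backstop, of five loose brown phenolic plates, 90 mm wide (x), 65 mm high (z), thickness (y) somewhere between 8 and 12 mm: mixed stock, not all alike, not known beforehand. 50 to 125 g. Origin at its centre. It stands on a long edge on the jig's base, leaning 0.25 to 0.75 rad with its top towards the backstop and its foot away, 10 to 30 mm short of the side fence.
- barrier_5: Number 5, counted from the backstop, of five loose brown phenolic plates, 90 mm wide (x), 65 mm high (z), thickness (y) somewhere between 8 and 12 mm: mixed stock, not all alike, not known beforehand. 50 to 125 g. Origin at its centre. It stands on a long edge on the jig's base, leaning 0.25 to 0.75 rad with its top towards the backstop and its foot away, 10 to 30 mm short of the side fence.
- fuse_carrier_1: Bystander: a loose red ceramic fuse carrier, 34 x 78 x 38 mm high, with a brass blade at each end. Origin at the centre of its underside.
- fuse_carrier_2: Bystander: a second loose red ceramic fuse carrier, like the first.
- test_plug: Bystander: squat brass test plug, 36 mm diameter, 45 mm high, standing loose. Origin at the centre of its underside. (To the robot's far left, some 0.74 m ahead and 0.44 m to the left, stands a fixed black relay case, 190 x 160 x 95 mm, with its glass lid propped open to 270 mm above the bench: keep the arm clear of it.)
- torque_driver: Bystander: chrome torque driver lying loose, about 210 mm long, 28 mm handle; it lies beside a fixed steel terminal block 45 x 160 mm and 60 mm high, beyond the open end of the row. Origin under the middle of its handle; its shank points along its +y, away from the jig.
There are look-alikes about, which are no part of the job. What is shaped like the barrier_2 but red is not meant. Leave any orange look-alike of the barrier_1 alone.

How it is judged:
By the outcome, as a careful person would: the job done as asked, in the order asked, and still so for the second after the job is handed in, with the robot touching nothing.
It also fails if it takes over 72 s, if anything falls off the work surface, if the arm or the gripper's body presses on something with over 40 N, if the wrist force passes 120 N, or if a joint passes its speed limit or range.

## Working session

There is one attempt and no reset: what is moved stays moved. The work goes in short steps, Python scripts to look and compute and a tool call to move; the robot and the scene stay as the last step left them, time stands still between calls to the robot, and variables do not carry over. Pictures are saved under pics/ and viewed, at most 10 in all, crops included, and the job is handed in when it is done.

Besides the shell and the picture viewer there is one more tool, called after "Call:" as name(argument=value, ...), one argument or row to a line, values as JSON. arm_command: Moves the arm, as the interface text tells. Its arguments: {"type":"object","properties":{"delta_rot":{"type":"array","items":{"type":"array","items":{"type":"number"}}},"delta_pos":{"type":"array","items":{"type":"array","items":{"type":"number"}}},"gripper":{"type":"array","items":{"type":"number"}},"grip_force":{"type":"number"}},"required":["delta_rot","delta_pos","gripper"]}

```bash
mkdir -p pics; ls; cat > h.py <<'E'
import numpy as np, cv2
from rig import status, viewer, robot
def cam(n,save=None):
    c=viewer.camera(n)
    if save: cv2.imwrite('pics/'+save,np.asarray(c['pixels']))
    return c
def ray(c,u,v,z,pose=None):
    P=np.array(c['pose'] if pose is None else pose)
    d=P[:3,:3]@np.array([(u-c['cx'])/c['fx'],(v-c['cy'])/c['fy'],1]); o=P[:3,3]
    return o+d*(z-o[2])/d[2]
def proj(c,X,pose=None):
    P=np.linalg.inv(np.array(c['pose'] if pose is None else pose))
    p=P[:3,:3]@np.array(X)+P[:3,3]
    return np.array([c['fx']*p[0]/p[2]+c['cx'],c['fy']*p[1]/p[2]+c['cy']])
E
python3 - <<'E'
from h import *
a=cam('top','top1.png');b=cam('scene','sc1.png')
for c in(a,b): print(c['fx'],c['cx'],c['cy'],np.round(c['pose'],3).tolist())
print(status.get_obs())
E
```

```text
pics
544.7187030773084 280.92290547483026 199.43756658126475 [[-0.025, -0.989, 0.147, 0.446], [-1.0, 0.024, -0.008, 0.039], [0.004, -0.147, -0.989, 0.951], [0.0, 0.0, 0.0, 1.0]]
416.22680036312454 274.652313018329 203.2977385395905 [[-0.159, 0.574, -0.803, 1.244], [0.987, 0.085, -0.135, 0.155], [-0.009, -0.815, -0.58, 0.53], [0.0, 0.0, 0.0, 1.0]]
{'time': 0.1, 'q': array([ 9.32498197e-01,  5.28387187e-01,  1.43373392e+00, -2.22316752e-05,
        1.18141510e+00, -1.78483630e-01]), 'joint_velocities': array([ 0.0006596 , -0.00219567, -0.00188328, -0.00038751, -0.00119784,
        0.00044559]), 'joint_torque': array([-4.44423949e-04, -4.40984309e+01, -1.77150142e+01,  6.35129353e-02,
        5.34192973e-02, -1.09102871e-05]), 'position': array([0.27694413, 0.55957378, 0.2216737 ]), 'tool_rot': array([ 2.27882989e-01,  9.73688040e-01, -8.95942214e-04, -3.76490834e-04]), 'ft_force': array([-0.26642838, -0.48690166, -0.4259056 ]), 'moment': array([ 0.02357241, -0.00592844,  0.01986381]), 'grip_force': 0.0, 'grip_width': 0.08680714232115673}
```

View pics/top1.png

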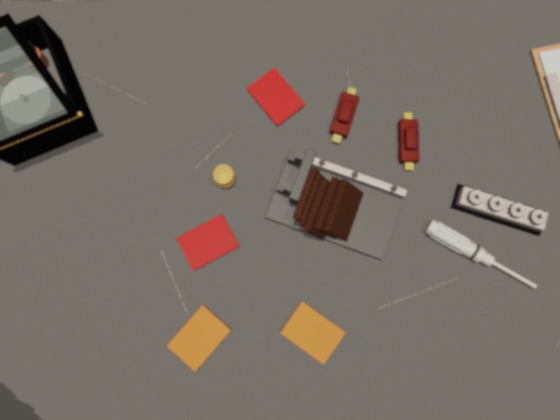

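View pics/sc1.png

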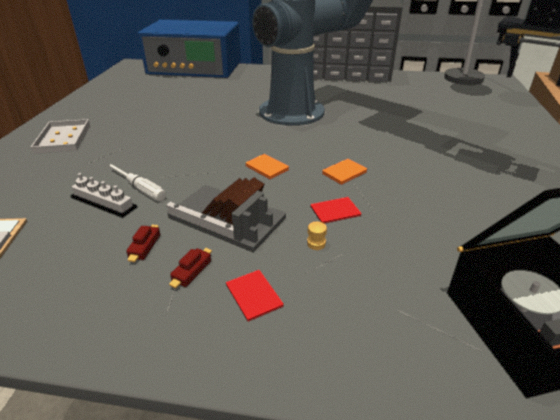

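The top view shows the jig around (340,205), with the backstop to the left (about 298,175) and the fence along the top from (315,162) to (405,190). The five brown plates lean left. The fuse carriers are beyond the fence, and the driver and block are off to the right. I'll take an enlarged crop.

```bash
python3 - <<'E'
from h import *
im=cv2.imread('pics/top1.png')[140:265,255:415]
im=cv2.resize(im,None,fx=5,fy=4.8,interpolation=cv2.INTER_CUBIC); im=cv2.convertScaleAbs(im,alpha=1.8,beta=10)
cv2.imwrite('pics/top1c.png',im[:600,:800])
E
```

```text
(no output)
```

View pics/top1c.png

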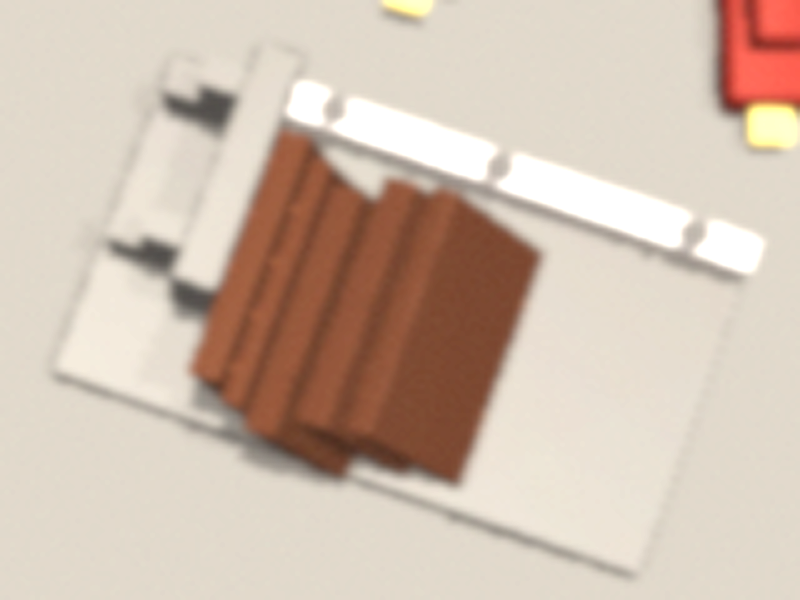

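The crop shows base corners at (57,375) and (635,573), the fence's upper inner edge from (290,122) to (748,275), and the last plate's foot edge from (540,255) to (460,483).

```bash
python3 - <<'E'
from h import *
c=cam('top')
f=lambda x,y,z: ray(c,255+x/5,140+y/4.8,z)[:2]
A=f(57,375,.015);B=f(635,573,.015);C=f(290,122,.037);D=f(748,275,.037)
E=f(540,255,.018);F=f(460,483,.018)
G=f(205,293,.077);
for n,p in zip('ABCDEFG',(A,B,C,D,E,F,G)): print(n,p.round(4))
print(np.linalg.norm(A-B),np.linalg.norm(C-D))
for p,q in((A,B),(C,D)):
    d=p-q; print('yaw',np.arctan2(-d[0],d[1]))
d=(A-B)+(C-D); th=np.arctan2(-d[0],d[1]); ex=np.array([np.cos(th),np.sin(th)]);ey=np.array([-np.sin(th),np.cos(th)])
R=np.c_[ex,ey]
o=np.mean([A-R@[-.112,.045],B-R@[-.112,-.170],C-R@[0,0],D-R@[0,-.167]],axis=0)
print('th',th,'corner',o)
for n,p in zip('ABCDEFG',(A,B,C,D,E,F,G)): print(n,(R.T@(p-o)).round(4))
E
```

```text
A [0.5528 0.0576]
B [ 0.477  -0.1385]
C [ 0.639  -0.0245]
D [ 0.5801 -0.1782]
E [ 0.5919 -0.1109]
F [ 0.5103 -0.0796]
G [0.5724 0.0078]
0.2101962172840031 0.16460332109016657
yaw -0.36879855737495726
yaw -0.3663109783278447
th -0.36770607005334716 corner [ 0.64072034 -0.02293449]
A [-0.111   0.0435]
B [-0.1112 -0.1667]
C [-0.001  -0.0021]
D [-0.0008 -0.1667]
E [-0.0139 -0.0997]
F [-0.1013 -0.0998]
G [-0.0748  0.0041]
```

```bash
cat >> h.py <<'E'
from scipy.spatial.transform import Rotation as Ro
TH=-0.3677; O=np.array([0.6405,-0.0230]); RJ=np.array([[np.cos(TH),-np.sin(TH)],[np.sin(TH),np.cos(TH)]])
def goal(xj,yj,z,alongx=True):
    "deltas to put TCP at jig (xj,yj), world z, tool y along jig x (or jig y)"
    s=status.get_obs(); T=Ro.from_quat(s['tool_rot'])
    a=TH if alongx else TH+np.pi/2
    y=np.array([np.cos(a),np.sin(a),0]); zz=np.array([0,0,-1.]); x=np.cross(y,zz)
    G=Ro.from_matrix(np.c_[x,y,zz])
    p=np.r_[O+RJ@[xj,yj],z]
    print('t',s['time'],'rot',np.rad2deg((T.inv()*G).as_rotvec()).round(2),'pos',T.inv().apply(p-s['position']).round(4),'F',s['ft_force'].round(2))
    print('now jig',(RJ.T@(s['position'][:2]-O)).round(4),s['position'][2].round(4),'Fjig',(RJ.T@s['ft_force'][:2]).round(2))
E
python3 -c "
from h import *
goal(-.058,-.135,.14)"
```

```text
t 0.15 rot [-9.000e-02  5.000e-02  8.472e+01] pos [-0.539  -0.5005  0.0824] F [-0.07  0.07  1.04]
now jig [-0.5487  0.4131] 0.2218 Fjig [-0.09  0.04]
```

Call:
arm_command(
  delta_rot=[
    [-0.1,0,42],
    [-0.1,0,42],
    [-0.1,0,42],
    [-0.1,0,42],
    [-0.1,0,42],
    [-0.1,0,42],
    [-0.1,0,84.7],
    [-0.1,0,84.7],
    [-0.1,0,84.7],
    [-0.1,0,84.7],
    [-0.1,0,84.7],
    [-0.1,0,84.7],
  ],
  delta_pos=[
    [-0.54,-0.5,0.05],
    [-0.54,-0.5,0.05],
    [-0.54,-0.5,0.05],
    [-0.54,-0.5,0.05],
    [-0.54,-0.5,0.05],
    [-0.54,-0.5,0.05],
    [-0.54,-0.5,0.05],
    [-0.54,-0.5,0.05],
    [-0.54,-0.5,0.05],
    [-0.54,-0.5,0.05],
    [-0.54,-0.5,0.05],
    [-0.54,-0.5,0.05],
  ],
  gripper=[0,0,0,0,0,0,0,0,0,0,0,0],
)

```text
time: 1.15
position: [0.4552, 0.092, 0.1885]
tool_rot: [0.826, 0.564, 0.001, 0.0]
ft_force: [-0.2, 0.7, -0.4]
grip_width: 0.0438
grip_force: 0.0
```

```bash
python3 -c "
from h import *
goal(-.058,-.135,.12)"
```

```text
t 1.15 rot [ 0.06 -0.07 -0.33] pos [-0.1748  0.1572  0.0685] F [-0.18  0.75 -0.39]
now jig [-0.2143  0.0406] 0.1885 Fjig [-0.43  0.63]
```

Call:
arm_command(
  delta_rot=[
    [0,0,-0.3],
    [0,0,-0.3],
    [0,0,-0.3],
    [0,0,-0.3],
    [0,0,-0.3],
    [0,0,-0.3],
    [0,0,-0.3],
    [0,0,-0.3],
  ],
  delta_pos=[
    [-0.175,0.157,0.02],
    [-0.175,0.157,0.02],
    [-0.175,0.157,0.02],
    [-0.175,0.157,0.02],
    [-0.175,0.157,0.068],
    [-0.175,0.157,0.068],
    [-0.175,0.157,0.068],
    [-0.175,0.157,0.068],
  ],
  gripper=[0,0,0,0,0,0,0,0],
)

```text
time: 1.82
position: [0.5381, -0.1274, 0.1185]
tool_rot: [0.824, 0.567, -0.0, -0.001]
ft_force: [0.6, 0.2, 0.3]
grip_width: 0.0434
grip_force: 0.0
```

```bash
python3 -c "
from h import *
goal(-.058,-.130,.021)
c=cam('wrist','w1.png'); print(c['fx'],c['cx'],c['cy'],np.round(c['mount'],3).tolist())"
```

```text
t 1.8167 rot [-0.15 -0.08  0.12] pos [0.0041 0.0003 0.0975] F [0.56 0.19 0.29]
now jig [-0.058  -0.1342] 0.1185 Fjig [0.46 0.38]
333.5595428180332 280.2668191184061 214.54232511736336 [[-0.001, -0.97, -0.244, 0.067], [1.0, -0.001, -0.0, 0.001], [0.0, -0.244, 0.97, -0.163], [0.0, 0.0, 0.0, 1.0]]
```

View pics/w1.png

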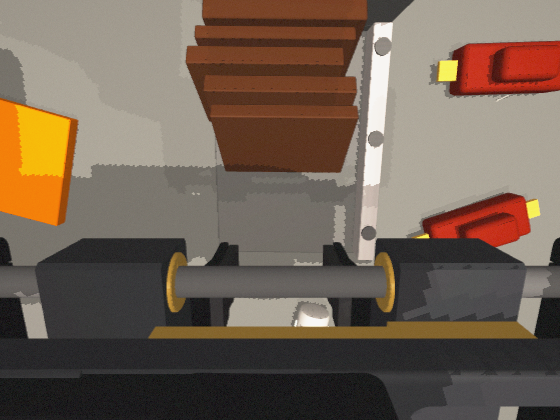

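The wrist view shows the plates' rear foot at about v=171 (u 228–341), the fence inner edge from (371,30) to (358,258), and the driver handle end at (313,305), beyond the jig end.

```bash
python3 -c "
from h import *
s=status.get_obs()
c=cam('wrist'); T=np.eye(4);T[:3,:3]=Ro.from_quat(s['tool_rot']).as_matrix();T[:3,3]=s['position'];P=T@np.array(c['mount'])
for n,u,v,z in(('foot',228,170,.016),('foot',341,172,.016),('fence',371,30,.037),('fence',358,258,.037),('drv',313,303,.02),('baseend',260,252,.015),('baseleft',217,180,.015)):
  print(n,(RJ.T@(ray(c,u,v,z,P)[:2]-O)).round(4))
"
```

```text
foot [-0.0998 -0.0967]
foot [-0.0096 -0.098 ]
fence [ 0.0021 -0.0009]
fence [ 0.0031 -0.1627]
drv [-0.0293 -0.2112]
baseend [-0.0751 -0.1663]
baseleft [-0.1091 -0.1049]
```

Call:
arm_command(
  delta_rot=[
    [0,0,0],
    [0,0,0],
    [0,0,0],
    [0,0,0],
    [0,0,0],
    [0,0,0],
    [0,0,0],
    [0,0,0],
    [0,0,0],
    [0,0,0],
  ],
  delta_pos=[
    [0,0,0.035],
    [0,0,0.06],
    [0,0,0.08],
    [0,0,0.09],
    [0,0,0.097],
    [0,0,0.098],
    [0.005,0,0.098],
    [0.01,0,0.098],
    [0.014,0,0.098],
    [0.018,0,0.098],
  ],
  gripper=[0,0,0,0,0,0,0,0,0,0],
)

```text
time: 2.75
position: [0.5461, -0.1084, 0.0237]
tool_rot: [0.823, 0.568, 0.001, 0.001]
ft_force: [0.3, 0.6, 1.0]
grip_width: 0.0434
grip_force: 0.0
```

```bash
python3 -c "
from h import *
goal(-.058,-.10,.020)"
```

```text
t 2.75 rot [ 0.18 -0.06  0.34] pos [ 0.0137 -0.0005  0.0037] F [0.3  0.64 0.98]
now jig [-0.0574 -0.1137] 0.0237 Fjig [0.05 0.71]
```

Call:
arm_command(
  delta_rot=[
    [0,0,0],
    [0,0,0],
    [0,0,0],
    [0,0,0],
    [0,0,0],
    [0,0,0],
    [0,0,0],
    [0,0,0],
    [0,0,0],
    [0,0,0],
    [0,0,0],
    [0,0,0],
  ],
  delta_pos=[
    [0.001,0,0],
    [0.0025,0,0],
    [0.004,0,0],
    [0.0055,0,0],
    [0.007,0,0],
    [0.0085,0,0],
    [0.01,0,0],
    [0.0115,0,0],
    [0.013,0,0],
    [0.0145,0,0],
    [0.016,0,0],
    [0.0175,0,0],
  ],
  gripper=[0,0,0,0,0,0,0,0,0,0,0,0],
)

```text
time: 3.75
position: [0.5514, -0.0924, 0.0227]
tool_rot: [0.823, 0.568, 0.001, 0.0]
ft_force: [-0.6, -1.6, 0.1]
grip_width: 0.0436
grip_force: 0.7
```

```bash
python3 -c "
from h import *
goal(-.058,-.06,.020)"
```

```text
t 3.75 rot [ 0.06 -0.06  0.32] pos [0.0368 0.0004 0.0027] F [-0.56 -1.58  0.11]
now jig [-0.0582 -0.0968] 0.0227 Fjig [ 0.04 -1.68]
```

Call:
arm_command(
  delta_rot=[
    [0,0,0],
    [0,0,0],
    [0,0,0],
    [0,0,0],
    [0,0,0],
    [0,0,0],
    [0,0,0],
    [0,0,0],
    [0,0,0],
    [0,0,0],
    [0,0,0],
    [0,0,0],
  ],
  delta_pos=[
    [0.0015,0,0.001],
    [0.003,0,0.002],
    [0.0045,0,0.002],
    [0.006,0,0.002],
    [0.0075,0,0.002],
    [0.009,0,0.002],
    [0.0105,0,0.002],
    [0.012,0,0.002],
    [0.0135,0,0.002],
    [0.015,0,0.002],
    [0.0165,0,0.002],
    [0.018,0,0.002],
  ],
  gripper=[0,0,0,0,0,0,0,0,0,0,0,0],
)

```text
time: 4.75
position: [0.5578, -0.0756, 0.0205]
tool_rot: [0.823, 0.568, 0.001, 0.0]
ft_force: [-1.1, -4.3, 0.7]
grip_width: 0.0436
grip_force: 1.9
```

```bash
python3 -c "
from h import *
goal(-.058,-.06,.020)"
```

```text
t 4.75 rot [ 0.05 -0.06  0.32] pos [0.0188 0.0004 0.0005] F [-1.1  -4.32  0.7 ]
now jig [-0.0583 -0.0788] 0.0205 Fjig [ 0.52 -4.43]
```

Call:
arm_command(
  delta_rot=[
    [0,0,0],
    [0,0,0],
    [0,0,0],
    [0,0,0],
    [0,0,0],
    [0,0,0],
    [0,0,0],
    [0,0,0],
  ],
  delta_pos=[
    [0.001,0,0],
    [0.002,0,0],
    [0.003,0,0],
    [0.004,0,0],
    [0.005,0,0],
    [0.006,0,0],
    [0.007,0,0],
    [0.008,0,0],
  ],
  gripper=[0,0,0,0,0,0,0,0],
)

```text
time: 5.42
position: [0.5605, -0.068, 0.0206]
tool_rot: [0.823, 0.568, 0.001, -0.0]
ft_force: [-2.3, -2.8, -1.2]
grip_width: 0.0433
grip_force: 1.4
```

```bash
python3 -c "
from h import *
goal(-.058,-.06,.020); cam('scene','sc2.png')
im=cv2.imread('pics/sc2.png')[160:260,150:310]
cv2.imwrite('pics/sc2c.png',cv2.convertScaleAbs(cv2.resize(im,None,fx=5,fy=5,interpolation=cv2.INTER_CUBIC),alpha=1.6))"
```

```text
t 5.4167 rot [ 0.04 -0.06  0.33] pos [0.0107 0.0006 0.0006] F [-2.26 -2.76 -1.22]
now jig [-0.0585 -0.0707] 0.0206 Fjig [-1.12 -3.39]
```

View pics/sc2c.png

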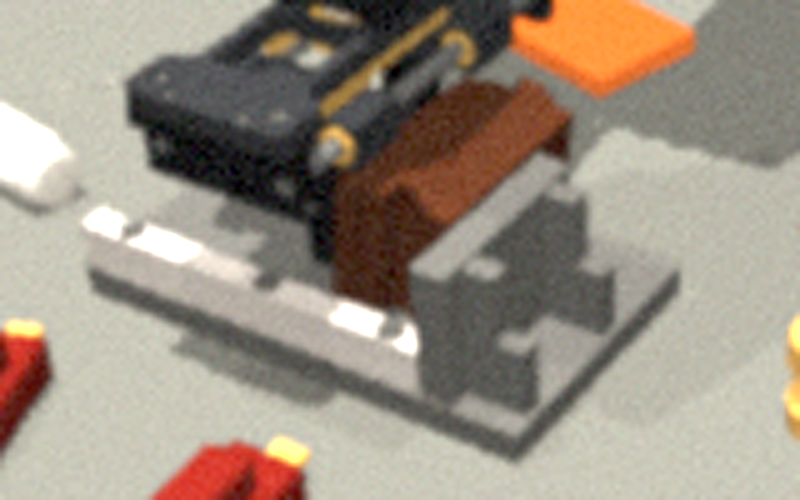

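The scene crop shows the row nearly upright, with the tops at (330–570, 80–230) still standing slightly forward, so I'll keep pushing gently.

Call:
arm_command(
  delta_rot=[
    [0,0,0],
    [0,0,0],
    [0,0,0],
    [0,0,0],
    [0,0,0],
    [0,0,0],
    [0,0,0],
    [0,0,0],
  ],
  delta_pos=[
    [0.0005,0,0],
    [0.001,0,0],
    [0.0015,0,0],
    [0.002,0,0],
    [0.0025,0,0],
    [0.003,0,0],
    [0.0035,0,0],
    [0.004,0,0],
  ],
  gripper=[0,0,0,0,0,0,0,0],
)

```text
time: 6.13
position: [0.5621, -0.0644, 0.0207]
tool_rot: [0.823, 0.568, 0.001, 0.0]
ft_force: [-0.9, -2.7, -1.3]
grip_width: 0.0431
grip_force: 1.5
```

```bash
python3 -c "
from h import *
goal(-.058,-.06,.020)"
```

```text
t 6.1333 rot [ 0.07 -0.06  0.32] pos [0.0068 0.0003 0.0007] F [-0.88 -2.7  -1.27]
now jig [-0.0583 -0.0668] 0.0207 Fjig [ 0.15 -2.84]
```

Call:
arm_command(
  delta_rot=[
    [0,0,0],
    [0,0,0],
    [0,0,0],
    [0,0,0],
    [0,0,0],
    [0,0,0],
    [0,0,0],
    [0,0,0],
  ],
  delta_pos=[
    [0.0005,0,0],
    [0.001,0,0],
    [0.0015,0,0],
    [0.002,0,0],
    [0.0025,0,0],
    [0.003,0,0],
    [0.0035,0,0],
    [0.004,0,0],
  ],
  gripper=[0,0,0,0,0,0,0,0],
)

```text
time: 6.8
position: [0.5633, -0.0608, 0.0207]
tool_rot: [0.823, 0.568, 0.001, 0.0]
ft_force: [-2.3, -5.0, -2.4]
grip_width: 0.0437
grip_force: 2.8
```

```bash
python3 -c "
from h import *
goal(-.058,-.06,.020)"
```

```text
t 6.8 rot [ 0.05 -0.04  0.33] pos [0.003  0.0005 0.0007] F [-2.26 -5.03 -2.45]
now jig [-0.0584 -0.063 ] 0.0207 Fjig [-0.3  -5.51]
```

Call:
arm_command(
  delta_rot=[
    [0,0,0],
    [0,0,0],
    [0,0,0],
    [0,0,0],
    [0,0,0],
  ],
  delta_pos=[
    [0.0004,0,0],
    [0.0008,0,0],
    [0.0012,0,0],
    [0.0016,0,0],
    [0.002,0,0],
  ],
  gripper=[0,0,0,0,0],
)

```text
time: 7.22
position: [0.5633, -0.0607, 0.0207]
tool_rot: [0.823, 0.568, -0.001, 0.001]
ft_force: [-6.1, -12.8, -1.3]
grip_width: 0.0435
grip_force: 6.8
```

```bash
python3 -c "
from h import *
goal(-.058,-.06,.020)"
```

```text
t 7.2167 rot [0.02 0.1  0.33] pos [0.0029 0.0005 0.0007] F [ -6.1  -12.79  -1.3 ]
now jig [-0.0585 -0.0629] 0.0207 Fjig [ -1.1  -14.13]
```

Home against the backstop at 14 N. I'll ease to about 10 N and hold.

Call:
arm_command(
  delta_rot=[
    [0,0,0],
    [0,0,0],
    [0,0,0],
    [0,0,0],
  ],
  delta_pos=[
    [-0.0007,0,0],
    [-0.0007,0,0],
    [-0.0007,0,0],
    [-0.0007,0,0],
  ],
  gripper=[0,0,0,0],
)

```text
time: 7.55
position: [0.5633, -0.0607, 0.0207]
tool_rot: [0.823, 0.568, -0.0, 0.0]
ft_force: [-3.4, -7.9, -2.1]
grip_width: 0.0438
grip_force: 4.5
```

```bash
python3 -c "
from h import *
goal(-.058,-.06,.020)
a=cam('top','top2.png');
im=cv2.imread('pics/top2.png')[140:265,255:415]
cv2.imwrite('pics/top2c.png',cv2.convertScaleAbs(cv2.resize(im,None,fx=5,fy=4.8,interpolation=cv2.INTER_CUBIC),alpha=1.8,beta=10))"
```

```text
t 7.55 rot [0.02 0.03 0.31] pos [0.0029 0.0005 0.0007] F [-3.36 -7.91 -2.13]
now jig [-0.0585 -0.063 ] 0.0207 Fjig [-0.29 -8.58]
```

View pics/top2c.png

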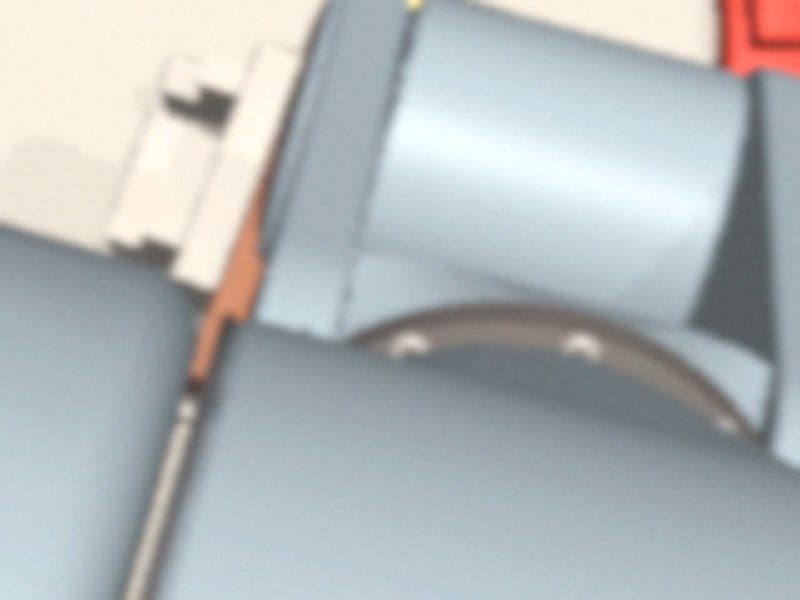

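The jig hasn't moved: the backstop is at the same pixels. Next I back off, lift, and swing to the open side.

Call:
arm_command(
  delta_rot=[
    [0,0,0],
    [0,0,0],
    [0,0,0],
    [0,0,0],
    [0,0,0],
    [0,0,0],
    [0,0,0],
    [0,0,0],
    [0,0,0],
    [0,0,0],
    [0,0,0],
    [0,0,0],
  ],
  delta_pos=[
    [-0.001,0,0],
    [-0.003,0,0],
    [-0.006,0,0],
    [-0.011,0,0],
    [-0.018,0,0],
    [-0.025,0,0],
    [-0.03,0,-0.02],
    [-0.03,0,-0.05],
    [-0.03,0,-0.09],
    [-0.03,0,-0.12],
    [-0.03,0,-0.12],
    [-0.03,0,-0.12],
  ],
  gripper=[0,0,0,0,0,0,0,0,0,0,0,0],
)

```text
time: 8.6
position: [0.5543, -0.0885, 0.1428]
tool_rot: [0.823, 0.568, 0.002, 0.002]
ft_force: [-0.1, 0.1, -0.1]
grip_width: 0.0435
grip_force: 0.0
```

```bash
python3 -c "
from h import *
goal(-.15,-.016,.13,False); print(status.get_obs()['q'].round(2))
cam('wrist','w2.png')"
```

```text
t 8.6 rot [  0.34   0.23 -89.7 ] pos [ 0.0766 -0.0928  0.0123] F [-0.08  0.11 -0.11]
now jig [-0.0568 -0.0921] 0.1428 Fjig [-0.11  0.07]
[-0.36  0.55  1.67  0.    0.91  0.  ]
```

View pics/w2.png

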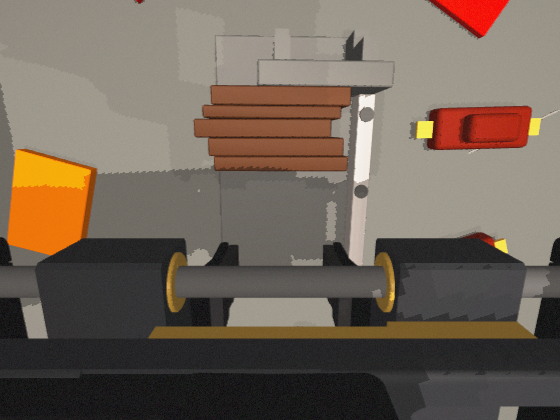

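The wrist view shows the row upright and closed on the backstop. The left ends are staggered, with plate 3 the furthest out at u=195. I'll swing to the open side with the fingers shut.

Call:
arm_command(
  delta_rot=[
    [0,0,-45],
    [0,0,-45],
    [0,0,-45],
    [0,0,-45],
    [0,0,-45],
    [0,0,-45],
    [0,0,-89.7],
    [0,0,-89.7],
    [0,0,-89.7],
    [0,0,-89.7],
    [0,0,-89.7],
    [0,0,-89.7],
  ],
  delta_pos=[
    [0.02,-0.03,0],
    [0.04,-0.06,0],
    [0.06,-0.08,0],
    [0.077,-0.093,0],
    [0.077,-0.093,0],
    [0.077,-0.093,0],
    [0.077,-0.093,0],
    [0.077,-0.093,0],
    [0.077,-0.093,0],
    [0.077,-0.093,0],
    [0.077,-0.093,0],
    [0.077,-0.093,0],
  ],
  gripper=[1,1,1,1,1,1,1,1,1,1,1,1],
)

```text
time: 9.65
position: [0.4918, 0.0175, 0.1387]
tool_rot: [0.212, 0.977, 0.0, -0.002]
ft_force: [-0.5, 0.7, -0.4]
grip_width: 0.0002
grip_force: 0.0
```

```bash
python3 -c "
from h import *
goal(-.15,-.017,.021,False); print(status.get_obs()['q'].round(2))
c=cam('top','top3.png');im=cv2.imread('pics/top3.png')
"
```

```text
t 9.65 rot [ 0.01 -0.2  -3.38] pos [-0.0038 -0.0011  0.1177] F [-0.48  0.66 -0.43]
now jig [-0.1533 -0.0157] 0.1387 Fjig [-0.69  0.45]
[-0.19  0.48  1.84  0.    0.82 -1.34]
```

Call:
arm_command(
  delta_rot=[
    [0,0,-3.4],
    [0,0,-3.4],
    [0,0,-3.4],
    [0,0,-3.4],
    [0,0,-3.4],
    [0,0,-3.4],
    [0,0,-3.4],
    [0,0,-3.4],
    [0,0,-3.4],
    [0,0,-3.4],
    [0,0,-3.4],
  ],
  delta_pos=[
    [0,-0.001,0.03],
    [0,-0.001,0.06],
    [0,-0.001,0.085],
    [0,-0.001,0.105],
    [0,-0.001,0.117],
    [-0.003,-0.001,0.117],
    [-0.006,-0.001,0.117],
    [-0.009,-0.001,0.117],
    [-0.012,-0.001,0.117],
    [-0.0145,-0.001,0.117],
    [-0.017,-0.001,0.117],
  ],
  gripper=[1,1,1,1,1,1,1,1,1,1,1],
)

```text
time: 10.62
position: [0.5096, 0.0091, 0.0245]
tool_rot: [0.186, 0.983, 0.0, 0.002]
ft_force: [-0.7, 0.9, 1.0]
grip_width: 0.0006
grip_force: 0.0
```

```bash
python3 -c "
from h import *
goal(-.1,-.017,.021,False)
"
```

```text
t 10.6167 rot [ 0.08  0.18 -0.35] pos [-0.0337  0.0003  0.0036] F [-0.75  0.9   1.03]
now jig [-0.1337 -0.0171] 0.0245 Fjig [-1.02  0.58]
```

Call:
arm_command(
  delta_rot=[
    [0,0,0],
    [0,0,0],
    [0,0,0],
    [0,0,0],
    [0,0,0],
    [0,0,0],
    [0,0,0],
    [0,0,0],
    [0,0,0],
    [0,0,0],
    [0,0,0],
    [0,0,0],
  ],
  delta_pos=[
    [-0.0015,0,0],
    [-0.003,0,0],
    [-0.0045,0,0],
    [-0.006,0,0],
    [-0.0075,0,0],
    [-0.009,0,0],
    [-0.0105,0,0],
    [-0.012,0,0],
    [-0.0135,0,0],
    [-0.015,0,0],
    [-0.0165,0,0],
    [-0.018,0,0],
  ],
  gripper=[1,1,1,1,1,1,1,1,1,1,1,1],
)

```text
time: 11.62
position: [0.5253, 0.0029, 0.0236]
tool_rot: [0.186, 0.983, 0.0, 0.0]
ft_force: [-2.2, 1.6, 1.3]
grip_width: 0.0004
grip_force: 1.1
```

```bash
python3 -c "
from h import *
goal(-.098,-.017,.021,False)
"
```

```text
t 11.6167 rot [ 0.06  0.03 -0.33] pos [-0.0188  0.0004  0.0026] F [-2.25  1.6   1.33]
now jig [-0.1168 -0.0173] 0.0236 Fjig [-2.67  0.68]
```

Call:
arm_command(
  delta_rot=[
    [0,0,0],
    [0,0,0],
    [0,0,0],
    [0,0,0],
    [0,0,0],
    [0,0,0],
    [0,0,0],
    [0,0,0],
    [0,0,0],
    [0,0,0],
    [0,0,0],
    [0,0,0],
  ],
  delta_pos=[
    [-0.0015,0,0],
    [-0.003,0,0],
    [-0.0045,0,0],
    [-0.006,0,0],
    [-0.0075,0,0],
    [-0.009,0,0],
    [-0.0105,0,0],
    [-0.012,0,0],
    [-0.013,0,0],
    [-0.014,0,0],
    [-0.015,0,0],
    [-0.0155,0,0],
  ],
  gripper=[1,1,1,1,1,1,1,1,1,1,1,1],
)

```text
time: 12.62
position: [0.5401, -0.003, 0.0237]
tool_rot: [0.186, 0.983, 0.0, 0.001]
ft_force: [-1.5, 1.0, -1.7]
grip_width: 0.0005
grip_force: 0.9
```

```bash
python3 -c "
from h import *
goal(-.098,-.017,.021,False)
"
```

```text
t 12.6167 rot [ 0.06  0.09 -0.34] pos [-0.0029  0.0004  0.0027] F [-1.49  0.97 -1.73]
now jig [-0.1009 -0.0174] 0.0237 Fjig [-1.74  0.37]
```

Call:
arm_command(
  delta_rot=[
    [0,0,0],
    [0,0,0],
    [0,0,0],
    [0,0,0],
    [0,0,0],
    [0,0,0],
  ],
  delta_pos=[
    [-0.0004,0,0],
    [-0.0008,0,0],
    [-0.0012,0,0],
    [-0.0016,0,0],
    [-0.002,0,0],
    [-0.0024,0,0],
  ],
  gripper=[1,1,1,1,1,1],
)

```text
time: 13.12
position: [0.5421, -0.0038, 0.0237]
tool_rot: [0.186, 0.983, 0.0, 0.001]
ft_force: [-2.4, 0.1, -0.8]
grip_width: 0.0005
grip_force: 0.9
```

```bash
python3 -c "
from h import *
goal(-.098,-.017,.021,False)
"
```

```text
t 13.1167 rot [ 0.06  0.07 -0.33] pos [-0.0007  0.0004  0.0027] F [-2.39  0.07 -0.83]
now jig [-0.0987 -0.0174] 0.0237 Fjig [-2.26 -0.79]
```

Call:
arm_command(
  delta_rot=[
    [0,0,0],
    [0,0,0],
    [0,0,0],
    [0,0,0],
    [0,0,0],
  ],
  delta_pos=[
    [-0.0004,0,0],
    [-0.0008,0,0],
    [-0.0012,0,0],
    [-0.0016,0,0],
    [-0.002,0,0],
  ],
  gripper=[1,1,1,1,1],
)

```text
time: 13.53
position: [0.5426, -0.0039, 0.0237]
tool_rot: [0.186, 0.983, 0.001, -0.001]
ft_force: [-5.3, 4.2, 3.4]
grip_width: 0.0003
grip_force: 2.9
```

```bash
python3 -c "
from h import *
goal(-.098,-.017,.021,False)
"
```

```text
t 13.5333 rot [ 0.05 -0.09 -0.33] pos [-0.0002  0.0004  0.0027] F [-5.34  4.2   3.37]
now jig [-0.0982 -0.0174] 0.0237 Fjig [-6.49  2.  ]
```

Call:
arm_command(
  delta_rot=[
    [0,0,0],
    [0,0,0],
    [0,0,0],
    [0,0,0],
  ],
  delta_pos=[
    [-0.0003,0,0],
    [-0.0006,0,0],
    [-0.0006,0,0],
    [-0.0006,0,0],
  ],
  gripper=[1,1,1,1],
)

```text
time: 13.87
position: [0.5425, -0.004, 0.0237]
tool_rot: [0.186, 0.983, 0.001, -0.001]
ft_force: [-5.7, 1.9, 3.2]
grip_width: 0.0004
grip_force: 3.1
```

```bash
python3 -c "
from h import *
goal(-.135,-.039,.0205,False)
"
```

```text
t 13.8667 rot [ 0.04 -0.16 -0.32] pos [ 0.0366 -0.0218  0.0033] F [-5.74  1.92  3.17]
now jig [-0.0983 -0.0175] 0.0237 Fjig [-6.05 -0.27]
```

Call:
arm_command(
  delta_rot=[
    [0,0,0],
    [0,0,0],
    [0,0,0],
    [0,0,0],
    [0,0,0],
    [0,0,0],
    [0,0,0],
    [0,0,0],
    [0,0,0],
    [0,0,0],
  ],
  delta_pos=[
    [0.001,0,0],
    [0.004,0,0],
    [0.012,0,0],
    [0.025,0,0],
    [0.037,0,0],
    [0.037,-0.01,0.001],
    [0.037,-0.02,0.001],
    [0.037,-0.022,0.001],
    [0.034,-0.022,0.001],
    [0.031,-0.022,0.001],
  ],
  gripper=[1,1,1,1,1,1,1,1,1,1],
)

```text
time: 14.7
position: [0.5088, -0.0149, 0.0228]
tool_rot: [0.186, 0.982, 0.0, 0.002]
ft_force: [-0.0, -0.0, 0.2]
grip_width: 0.0004
grip_force: 0.0
```

```bash
python3 -c "
from h import *
goal(-.098,-.039,.021,False)
"
```

```text
t 14.7 rot [ 0.08  0.16 -0.41] pos [-0.0278  0.001   0.0019] F [-0.03 -0.02  0.15]
now jig [-0.1258 -0.0398] 0.0228 Fjig [-0.02 -0.03]
```

Call:
arm_command(
  delta_rot=[
    [0,0,0],
    [0,0,0],
    [0,0,0],
    [0,0,0],
    [0,0,0],
    [0,0,0],
    [0,0,0],
    [0,0,0],
    [0,0,0],
    [0,0,0],
    [0,0,0],
    [0,0,0],
  ],
  delta_pos=[
    [-0.002,0,0],
    [-0.004,0,0],
    [-0.006,0,0],
    [-0.008,0,0],
    [-0.01,0,0],
    [-0.012,0,0],
    [-0.014,0,0],
    [-0.016,0,0],
    [-0.018,0,0],
    [-0.0195,0,0],
    [-0.021,0,0],
    [-0.022,0,0],
  ],
  gripper=[1,1,1,1,1,1,1,1,1,1,1,1],
)

```text
time: 15.7
position: [0.5283, -0.022, 0.0226]
tool_rot: [0.186, 0.983, 0.0, 0.001]
ft_force: [-0.1, 0.8, -0.4]
grip_width: 0.0004
grip_force: 0.2
```

```bash
python3 -c "
from h import *
goal(-.098,-.039,.021,False)
"
```

```text
t 15.7 rot [ 0.06  0.08 -0.33] pos [-0.0071  0.0004  0.0017] F [-0.13  0.84 -0.39]
now jig [-0.1051 -0.0394] 0.0226 Fjig [-0.42  0.74]
```

Call:
arm_command(
  delta_rot=[
    [0,0,0],
    [0,0,0],
    [0,0,0],
    [0,0,0],
    [0,0,0],
    [0,0,0],
    [0,0,0],
    [0,0,0],
    [0,0,0],
    [0,0,0],
    [0,0,0],
    [0,0,0],
  ],
  delta_pos=[
    [-0.001,0,0],
    [-0.002,0,0],
    [-0.003,0,0],
    [-0.004,0,0],
    [-0.005,0,0],
    [-0.0055,0,0],
    [-0.006,0,0],
    [-0.0065,0,0],
    [-0.007,0,0],
    [-0.0075,0,0],
    [-0.008,0,0],
    [-0.0085,0,0],
  ],
  gripper=[1,1,1,1,1,1,1,1,1,1,1,1],
)

```text
time: 16.7
position: [0.5345, -0.0244, 0.0227]
tool_rot: [0.186, 0.983, 0.001, -0.001]
ft_force: [-4.2, 1.8, 3.9]
grip_width: 0.0006
grip_force: 2.5
```

```bash
python3 -c "
from h import *
goal(-.135,-.027,.021,False)
"
```

```text
t 16.7 rot [ 0.05 -0.11 -0.33] pos [0.0367 0.0122 0.0018] F [-4.23  1.8   3.93]
now jig [-0.0984 -0.0394] 0.0227 Fjig [-4.6   0.16]
```

Call:
arm_command(
  delta_rot=[
    [0,0,0],
    [0,0,0],
    [0,0,0],
    [0,0,0],
    [0,0,0],
    [0,0,0],
    [0,0,0],
    [0,0,0],
    [0,0,0],
    [0,0,0],
    [0,0,0],
    [0,0,0],
  ],
  delta_pos=[
    [-0.0004,0,0],
    [-0.0008,0,0],
    [-0.0008,0,0],
    [-0.0008,0,0],
    [0.001,0,0],
    [0.003,0,0],
    [0.008,0,0],
    [0.02,0,0],
    [0.037,0,0],
    [0.045,0,-0.03],
    [0.045,0,-0.07],
    [0.045,0,-0.11],
  ],
  gripper=[1,1,1,1,1,1,1,1,1,1,1,1],
)

```text
time: 17.7
position: [0.4926, -0.0083, 0.1328]
tool_rot: [0.186, 0.983, 0.0, -0.001]
ft_force: [0.3, -0.6, 0.4]
grip_width: 0.0004
grip_force: 0.0
```

```bash
python3 -c "
from h import *
goal(-.046,-.10,.14,True)
cam('wrist','w3.png')"
```

```text
t 17.7 rot [-5.000e-02 -1.100e-01  8.966e+01] pos [-0.0976 -0.06   -0.0074] F [ 0.29 -0.62  0.35]
now jig [-0.1433 -0.0394] 0.1328 Fjig [ 0.49 -0.48]
```

View pics/w3.png

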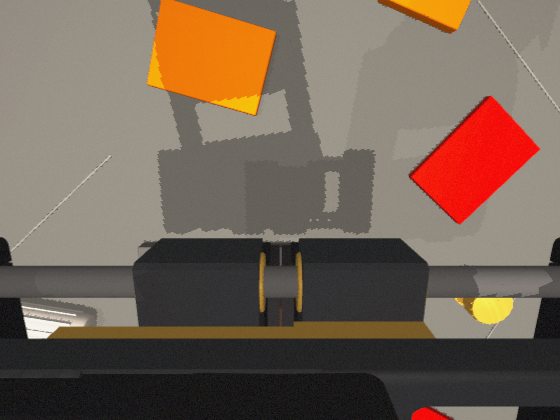

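The wrist view faces away from the pack here (only bystanders visible). I'll move back to the open end for the look and the final press.

Call:
arm_command(
  delta_rot=[
    [0,0,45],
    [0,0,45],
    [0,0,45],
    [0,0,45],
    [0,0,45],
    [0,0,45],
    [0,0,89.7],
    [0,0,89.7],
    [0,0,89.7],
    [0,0,89.7],
    [0,0,89.7],
    [0,0,89.7],
  ],
  delta_pos=[
    [-0.02,-0.02,-0.008],
    [-0.04,-0.04,-0.008],
    [-0.06,-0.05,-0.008],
    [-0.08,-0.06,-0.008],
    [-0.098,-0.06,-0.008],
    [-0.098,-0.06,-0.008],
    [-0.098,-0.06,-0.008],
    [-0.098,-0.06,-0.008],
    [-0.098,-0.06,-0.008],
    [-0.098,-0.06,-0.008],
    [-0.098,-0.06,-0.008],
    [-0.098,-0.06,-0.008],
  ],
  gripper=[0,0,0,0,0,0,0,0,0,0,0,0],
)

```text
time: 18.75
position: [0.5638, -0.1006, 0.1407]
tool_rot: [0.808, 0.59, 0.001, 0.001]
ft_force: [-0.5, -0.1, -0.2]
grip_width: 0.0434
grip_force: 0.0
```

```bash
python3 -c "
from h import *
goal(-.046,-.092,.021,True)
cam('wrist','w4.png')"
```

```text
t 18.75 rot [ 0.17 -0.05  3.36] pos [ 0.008  -0.0021  0.1197] F [-0.51 -0.08 -0.24]
now jig [-0.0437 -0.1   ] 0.1407 Fjig [-0.45 -0.26]
```

View pics/w4.png

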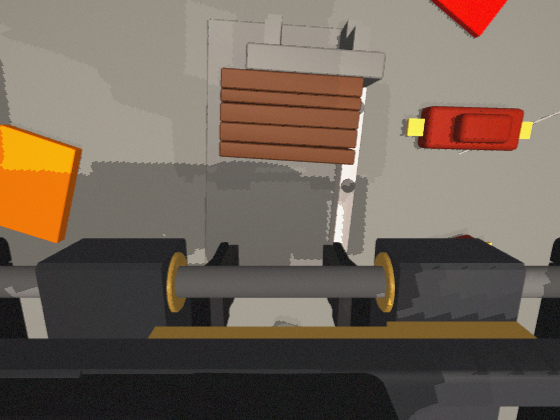

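The wrist view shows the five plates aligned at both ends (u≈220 and 358), flush on the fence and closed on the backstop. One last gentle press at the foot.

Call:
arm_command(
  delta_rot=[
    [0,0,3.4],
    [0,0,3.4],
    [0,0,3.4],
    [0,0,3.4],
    [0,0,3.4],
    [0,0,3.4],
    [0,0,3.4],
    [0,0,3.4],
    [0,0,3.4],
    [0,0,3.4],
    [0,0,3.4],
    [0,0,3.4],
  ],
  delta_pos=[
    [0,-0.002,0.03],
    [0,-0.002,0.06],
    [0,-0.002,0.085],
    [0,-0.002,0.105],
    [0,-0.002,0.118],
    [0,-0.002,0.12],
    [0.004,-0.002,0.12],
    [0.01,-0.002,0.12],
    [0.017,-0.002,0.12],
    [0.024,-0.002,0.12],
    [0.03,-0.002,0.12],
    [0.033,-0.002,0.12],
  ],
  gripper=[0,0,0,0,0,0,0,0,0,0,0,0],
)

```text
time: 19.8
position: [0.5721, -0.0669, 0.0215]
tool_rot: [0.822, 0.569, 0.001, 0.001]
ft_force: [-0.7, -0.4, -1.0]
grip_width: 0.0433
grip_force: 0.0
```

```bash
python3 -c "
from h import *
goal(-.046,-.063,.021,True)"
```

```text
t 19.8 rot [ 0.15 -0.07  0.41] pos [0.0025 0.0021 0.0005] F [-0.67 -0.36 -0.99]
now jig [-0.0481 -0.0655] 0.0215 Fjig [-0.49 -0.58]
```

Call:
arm_command(
  delta_rot=[
    [0,0,0.4],
    [0,0,0.4],
    [0,0,0.4],
    [0,0,0.4],
    [0,0,0.4],
    [0,0,0.4],
    [0,0,0.4],
    [0,0,0.4],
  ],
  delta_pos=[
    [0.0004,0,0],
    [0.0008,0,0],
    [0.0012,0,0],
    [0.0016,0,0],
    [0.002,0,0],
    [0.0024,0,0],
    [0.0028,0,0],
    [0.0028,0,0],
  ],
  gripper=[0,0,0,0,0,0,0,0],
)

```text
time: 20.47
position: [0.5723, -0.0655, 0.0207]
tool_rot: [0.825, 0.565, 0.001, 0.0]
ft_force: [-0.6, -1.1, 0.6]
grip_width: 0.0435
grip_force: 0.0
```

```bash
python3 -c "
from h import *
goal(-.046,-.063,.021,True)"
```

```text
t 20.4667 rot [ 0.06 -0.06 -0.09] pos [ 0.0012  0.0023 -0.0003] F [-0.55 -1.09  0.61]
now jig [-0.0483 -0.0642] 0.0207 Fjig [-0.13 -1.22]
```

Call:
arm_command(
  delta_rot=[
    [0,0,0],
    [0,0,0],
    [0,0,0],
    [0,0,0],
    [0,0,0],
    [0,0,0],
    [0,0,0],
  ],
  delta_pos=[
    [0.0004,0,0],
    [0.0008,0,0],
    [0.0012,0,0],
    [0.0016,0,0],
    [0.002,0,0],
    [0.0023,0,0],
    [0.0023,0,0],
  ],
  gripper=[0,0,0,0,0,0,0],
)

```text
time: 21.05
position: [0.5727, -0.0642, 0.0207]
tool_rot: [0.825, 0.565, 0.0, 0.0]
ft_force: [-2.3, -5.5, 0.0]
grip_width: 0.0436
grip_force: 2.8
```

```bash
python3 -c "
from h import *
goal(-.046,-.063,.021,True)"
```

```text
t 21.05 rot [ 0.03  0.01 -0.09] pos [-0.0001  0.0025 -0.0003] F [-2.26 -5.53  0.  ]
now jig [-0.0485 -0.0629] 0.0207 Fjig [-0.12 -5.97]
```

Same home position (-0.063). I need about 4 N more; then I'll ease off and retreat.

Call:
arm_command(
  delta_rot=[
    [0,0,0],
    [0,0,0],
    [0,0,0],
    [0,0,0],
  ],
  delta_pos=[
    [0.0003,0,0],
    [0.0006,0,0],
    [0.0006,0,0],
    [0.0006,0,0],
  ],
  gripper=[0,0,0,0],
)

```text
time: 21.38
position: [0.5726, -0.0642, 0.0208]
tool_rot: [0.825, 0.565, -0.0, 0.0]
ft_force: [-4.0, -6.5, 1.1]
grip_width: 0.0434
grip_force: 3.9
```

Call:
arm_command(
  delta_rot=[
    [0,0,0],
    [0,0,0],
    [0,0,0],
    [0,0,0],
    [0,0,0],
    [0,0,0],
    [0,0,0],
    [0,0,0],
    [0,0,0],
    [0,0,0],
    [0,0,0],
    [0,0,0],
  ],
  delta_pos=[
    [-0.001,0,0],
    [-0.002,0,0],
    [-0.004,0,0],
    [-0.008,0,0],
    [-0.015,0,0],
    [-0.025,0,0],
    [-0.035,0,-0.01],
    [-0.04,0,-0.04],
    [-0.04,0,-0.08],
    [-0.04,0,-0.12],
    [-0.04,0,-0.12],
    [-0.04,0,-0.12],
  ],
  gripper=[0,0,0,0,0,0,0,0,0,0,0,0],
)

```text
time: 22.38
position: [0.5605, -0.1018, 0.1442]
tool_rot: [0.825, 0.565, 0.003, 0.003]
ft_force: [0.1, -0.0, -0.8]
grip_width: 0.0436
grip_force: 0.0
```

```bash
python3 -c "
from h import *
goal(-.046,-.063,.021,True)
cam('wrist','w5.png')
a=cv2.imread('pics/w5.png')[20:230,160:440]
cv2.imwrite('pics/w5c.png',cv2.resize(a,None,fx=2.8,fy=2.8,interpolation=cv2.INTER_CUBIC))"
```

```text
t 22.3833 rot [ 0.49 -0.06 -0.13] pos [ 0.0392 -0.0008  0.1232] F [ 0.06 -0.01 -0.81]
now jig [-0.0463 -0.1023] 0.1442 Fjig [0.06 0.01]
```

View pics/w5c.png

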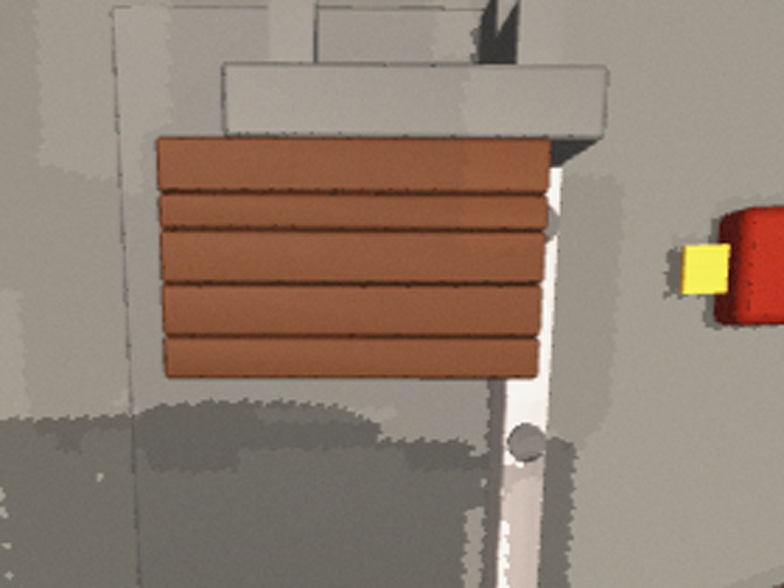

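The close view shows the five plates upright and closed up, with straight ends (left u≈160–166, right 538–550, perspective only). The pack is flush on the backstop and the fence.

```bash
python3 -c "
from h import *
print(robot.hand_in())"
```

```text
the job is handed in; nothing more can be done
None
```

The job is handed in: in the last image all five barriers stand upright and closed up, flush against both the backstop and the side fence. The press home peaked at about 14 N before I eased it to about 9 N, and a last press after the fence push read about 8 N; the jig had not shifted when I checked it after the first press, and no bystander was touched.

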